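Check the scanner's spare battery

ROBOT

A 7-joint arm with a two-finger parallel gripper is mounted at the origin on the work surface; the furniture and walls round the work are solid. World frame = base frame: x ahead of the robot, y to its left, z up, the work surface at z = 0. Lengths are in m, angles in rad, forces in N, time in s.
With the tool pointing down it reaches from about 0.4 to 0.875 m from the base axis. Payload 19.3 kg.
Tool frame: the origin (TCP) lies midway between the tips of the shut fingers; the grasp point (between the pads) lies bot.pinch_z behind it (bot.pinch_z is the distance from the TCP to the grasp point, in m); z points along the fingers, y is the line along which they close (so a half turn about z gives the same grasp; the last joint's range is limited). The gripper opens to 85 mm and grips with 20 to 120 N. Pads are 22 mm wide; open, the fingers measure 114 mm over their backs; the gripper's body (76 mm by 85 mm) begins 54 mm behind the grasp point. The pads swing forward as they close: fully open they stand 13 mm farther back than shut.
Start: joints at [1.069, 0.521, -0.036, 1.599, 0.021, 1.021, -0.113], TCP at [0.262, -0.568, 0.197] pointing down, gripper open.
Joint ranges: [-2.91, 2.91], [-0.3, 2.13], [-1.5, 1.42], [0.17, 2.43], [-1.26, 4.41], [0.16, 1.93], [-2.52, 2.52]. Speed limits (rad/s): [1.89, 1.89, 2.39, 2.39, 3.01, 3.01, 3.01].

INTERFACE

Orientations are given as [roll, pitch, yaw] about the fixed x, y, z axes, in that order (R = Rz(yaw) Ry(pitch) Rx(roll)).
In Python, from workcell import readout, grab_frame, camera_info, workorder, bot gives the robot as it stands. The module is installed in compiled form; this text tells all that it offers.
- The arm moves only by the tool drive_tool, never from a script. Its argument "targets" is a list of rows, each an object of numbers: "dx", "dy", "dz": the shift along the tool's x, y, z as a fraction of full scale; "yaw": the turn about the tool's z as a fraction of full scale; "fingers": the closure, from 0 (fully open) to 1 (shut). In form: [{"dx": .., "dy": .., "dz": .., "yaw": .., "fingers": ..}, ...]. A call has 1 to 20 rows; each row shifts and turns the commanded pose from where the row before left it, along the tool's axes as they then stand; what a row does not reach is not made up. Full scale, the value 1, is 0.1 m for a shift and 90 degrees for a turn. A row lasts 1/10 s, in which the tool goes at most 50 mm and 8.59 degrees, less where a joint would pass 70% of its speed; a pose out of reach is approached as far as the arm can. A call with a number of a shift or a turn outside -1 to 1 is refused whole. A call with a gripper value outside its range is refused whole. The fingers move at their own pace and stop on an object; "squeeze" is the grip in N (left out, the last holds). Time passes only in rows, so rows that do not move let the fingers close. It gives the time, the measured TCP pose, the force, the opening and the grip force at its end, in the units of the state.
- readout.observe(): the state, without advancing time (a new reading comes with each control period).
- grab_frame(name): name is "side" or "top" or "wrist"; returns the picture (384x512x3 uint8, blue, green, red); there is no depth.
- camera_info(name): a dict with "fx", "fy", "cx", "cy" (pixels), "T" (4x4, takes a point from camera to world coordinates); the wrist camera has in their place "hand_eye" (4x4, takes a point from camera to tool coordinates, whose origin is the TCP and whose axes are the flange's). Camera axes: x right, y up, looking along -z (the intrinsics and any distortion apply to the point x, -y, -z); pixel columns grow to the right and rows downward; lengths in m; the calibration is good to about 2 mm. A picture is of the moment at which its call begins: read the wrist's pose just before it. camera_info takes no time and is no camera call.
- workorder.job_done(): hands the job in; it is judged then, once.
The state is a dict: "clock": time; "qpos": joint angles; "qd": joint speeds; "joint_efforts": joint torques, N m; "position": TCP position; "tool_rot": TCP orientation; "force": force on the tool from outside, world axes, zero at the start; "moment": the same for the moment, N m; "grip_width": finger opening in m; "finger_force": force on a finger pad.
Only numpy, scipy, OpenCV 4.12 (cv2) and the standard library are available. Lean on these libraries where they do the work, as an engineer would, in place of code of your own. Each camera call takes 0.05 s, during which the arm holds its last target. There are 200 camera calls.

TASK

Check the charge of the hand scanner's spare battery: pull the small drawer unit's drawer open, take the battery pack out, and push it foot first down through the slot in the top of the battery checker until the shoulder of its cap sits on the slot's rim. Spring contacts inside push the pack back up, so finish with the gripper still holding it pressed fully home. Leave the scanner and the reels of thread undisturbed.

Things in the scene. Friction and masses are not known exactly. Their poses are not given: they have to be found in the camera images.
- drawer_unit: small wooden desk drawer unit, 140 deep x 164 wide x 114 mm high, fixed to the counter, with one drawer that fills its front. Origin: centre of its underside; x points from its front to its back (the drawer slides out along -x), z up
- drawer (a joint): how far the drawer is pulled out, m: 0 shut, 0.10 at its stop; it starts shut or up to 10 mm ajar, slides with about 1.5 N of friction and stays where it is left
- drawer_handle (a point): middle of the drawer's steel bar handle: a level round bar 11 mm thick, 100 mm long, along the drawer unit's y axis, its axis 35 mm in front of the drawer front (29 mm free gap behind it), 92 mm above the counter, 22 mm below the unit's top; its posts stand 42 mm to either side of the middle. Axes as the drawer unit's
- drawer_floor (a point): centre of the drawer's inner floor, 17 mm above the counter; moves with the drawer. Inside 106 mm (x) by 128 mm (y), split lengthways by a divider 5 mm thick, 30 mm high, into a left and a right compartment of 61 mm; side walls and back 39 mm high; the front reaches 86 mm above this floor. Axes as the drawer unit's
- battery_pack: spare battery pack, a hard 0.09 kg block 84 mm tall, upright in the drawer's left or right compartment. Lower 48 mm: black body 38 mm (its x) by 22 mm (its y), 34 x 18 mm in the last 3 mm at the foot. Upper 36 mm: grey cap 50 (x) by 34 mm (y) with a flat shoulder below. Origin: centre of the foot; z up; x roughly along the drawer's slide. Either way round fits the slot
- pack_shoulder (a point): centre of the shoulder plane of the battery pack, 48 mm above its foot, where the cap begins
- battery_checker: grey desktop battery checker, fixed: a block 84 x 82 mm, 59 mm high, with a slot in its top inside a low black frame (66 x 50 mm, 3 mm high), and a lower sloping console with a display on its -x side (about 138 mm long in all). Origin: on the counter under the centre of the slot; x is the long direction of the slot, z up
- slot_rim (a point): centre of the slot's mouth at the top of the rim, 62 mm above the counter. The slot is upright, 40 mm long (x) by 24 mm wide (y), 2 mm more than the pack's body each way, with a bevel round the mouth, 2.5 mm wide and 5 mm deep
- contact_plate (a joint): how far the sprung contact plate inside the slot is pressed down, m. It rests 40 mm below the rim at 0 and is 8 mm down when the pack's shoulder sits on the rim; it pushes up with 3 N at first and 7 N there, more than the pack weighs, so a pack that is let go comes up again
- scanner: black hand scanner lying on the counter, 63 x 201 x 58 mm; not to be disturbed
- drawer_spool: reel of thread standing in the other compartment of the drawer, 29 mm across and 46 mm high, origin at the centre of its foot; it rides with the drawer and is to stay in there, standing
- counter_spool: reel of thread standing on the counter towards the far edge, 29 mm across and 46 mm high; not to be disturbed

How it is judged:
By the outcome, as a careful person would: the job done as asked, in the order asked, and still so for the second after the job is handed in, while the arm keeps its last pose, push and grip.
It also fails if it takes over 51 s, if anything falls off the work surface, if the arm or the gripper's body presses on something with over 40 N, if the wrist force passes 120 N, or if a joint passes its speed limit or range.

## Working session

There is one attempt and no reset: what is moved stays moved. The work goes in short steps, Python scripts to look and compute and a tool call to move; the robot and the scene stay as the last step left them, time stands still between calls to the robot, and variables do not carry over. Pictures are saved under pics/ and viewed, at most 10 in all, crops included, and the job is handed in when it is done.

Besides the shell and the picture viewer there is one more tool, called after "Request:" by a JSON object that holds its "name" and its "arguments", one argument or row to a line. drive_tool: Moves the arm, as the interface text tells. Shift numbers are shares of 0.1 m and turn numbers shares of 90 degrees, none past 1 either way. Its arguments: {"type":"object","properties":{"targets":{"type":"array","items":{"type":"object","properties":{"dx":{"type":"number","minimum":-1,"maximum":1},"dy":{"type":"number","minimum":-1,"maximum":1},"dz":{"type":"number","minimum":-1,"maximum":1},"yaw":{"type":"number","minimum":-1,"maximum":1},"fingers":{"type":"number"}}}},"squeeze":{"type":"number"}},"required":["targets"]}

```bash
mkdir -p pics; python3 - <<'E'
from workcell import readout, grab_frame, camera_info, workorder, bot
import cv2,numpy as np
s=readout.observe();print({k:np.round(v,3).tolist() for k,v in s.items()});print(bot.pinch_z)
for n in("side","top","wrist"):
    f=grab_frame(n);cv2.imwrite(f"pics/{n}0.png",f)
    c=camera_info(n);print(n,{k:np.round(v,4).tolist() for k,v in c.items()})
a=cv2.imread("pics/side0.png");b=cv2.imread("pics/top0.png")
E
```

```text
{'clock': 0.0, 'qpos': [1.069, 0.522, -0.036, 1.6, 0.021, 1.021, -0.113], 'qd': [0.001, 0.001, 0.0, 0.0, 0.001, -0.002, 0.001], 'joint_efforts': [-0.001, -92.712, 1.979, -36.994, 0.018, 0.008, -0.0], 'position': [0.261, -0.567, 0.197], 'tool_rot': [-3.14, 0.0, 0.432], 'force': [-0.588, -0.025, 0.076], 'moment': [-0.024, -0.003, 0.028], 'finger_force': 0.0, 'grip_width': 0.086}
0.0187
side {'fx': 364.2048, 'fy': 364.2048, 'cx': 248.4173, 'cy': 189.4202, 'T': [[0.9996, -0.0129, 0.0252, 0.5601], [0.028, 0.5814, -0.8132, -0.6647], [-0.0042, 0.8135, 0.5815, 0.5979], [0.0, 0.0, 0.0, 1.0]]}
top {'fx': 481.7215, 'fy': 481.7215, 'cx': 252.7398, 'cy': 189.0577, 'T': [[0.0016, 0.996, -0.0896, 0.4239], [-0.9998, 0.0032, 0.0176, 0.0747], [0.0178, 0.0895, 0.9958, 1.1661], [0.0, 0.0, 0.0, 1.0]]}
wrist {'fx': 283.1143, 'fy': 283.1143, 'cx': 253.6168, 'cy': 191.1678, 'hand_eye': [[-0.0007, 0.954, 0.2999, 0.0772], [1.0, 0.0007, -0.0001, 0.0001], [-0.0003, 0.2999, -0.954, -0.1752], [0.0, 0.0, 0.0, 1.0]]}
```

View pics/side0.png

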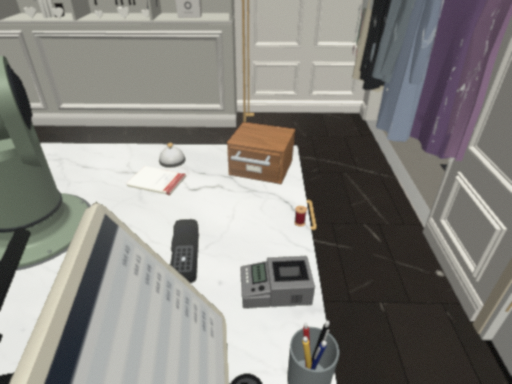

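View pics/top0.png

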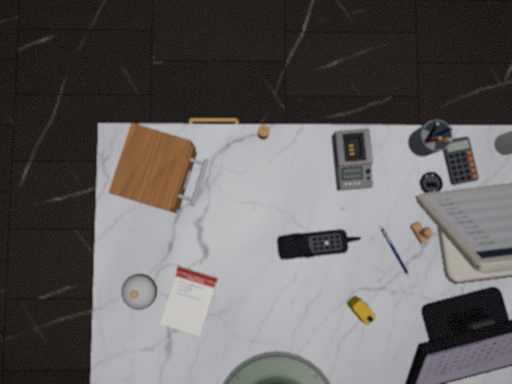

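The side view shows the drawer unit at about (262,152), the checker at (278,282), the scanner at (185,248) and a counter spool at (300,215). In the top view the unit is at (155,168) with its handle at (200,182), and the checker slot is at (354,147). I'll zoom in on these.

```bash
python3 - <<'E'
import cv2,numpy as np
a=cv2.imread("pics/side0.png");b=cv2.imread("pics/top0.png")
def c(im,x,y,w=100,h=75,): return cv2.resize(im[y:y+h,x:x+w],(400,300),interpolation=cv2.INTER_CUBIC)
o=np.vstack([np.hstack([c(b,105,120,120,90),c(b,314,120)]),np.hstack([c(a,215,115),c(a,230,245)])])
cv2.imwrite("pics/z0.png",o)
E
```

```text
(no output)
```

View pics/z0.png

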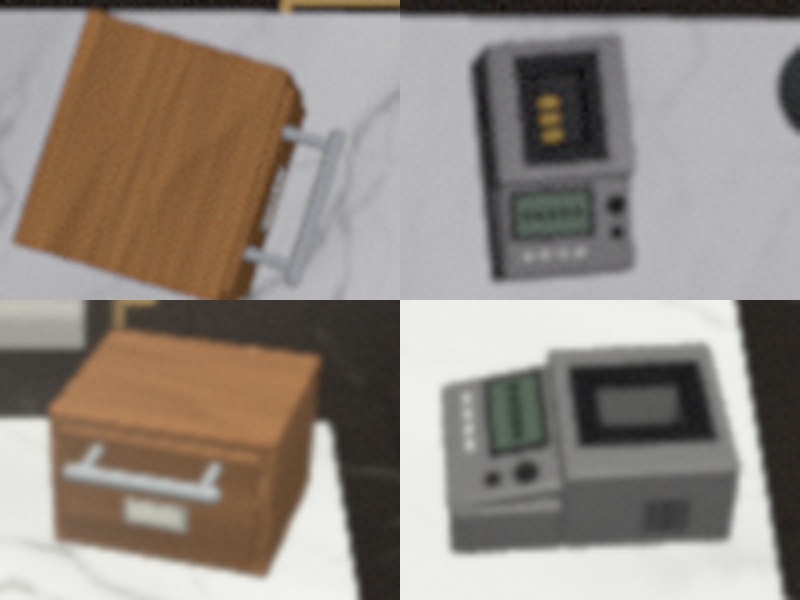

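```bash
cat >h.py <<'E'
from workcell import readout, grab_frame, camera_info, workorder, bot
import cv2,numpy as np
from scipy.spatial.transform import Rotation as R
def ray(name,p,st=None):
    c=camera_info(name)
    if name=="wrist":
        T=np.eye(4);T[:3,:3]=R.from_euler('xyz',st["tool_rot"]).as_matrix();T[:3,3]=st["position"];T=T@c["hand_eye"]
    else:T=np.array(c["T"])
    d=np.array([(p[0]-c["cx"])/c["fx"],-(p[1]-c["cy"])/c["fy"],-1]);d=T[:3,:3]@d
    return T[:3,3],d/np.linalg.norm(d)
def tri(rays):
    A=0;b=0
    for o,d in rays:
        P=np.eye(3)-np.outer(d,d);A=A+P;b=b+P@o
    x=np.linalg.solve(A,b)
    return x,max(np.linalg.norm((np.eye(3)-np.outer(d,d))@(x-o)) for o,d in rays)
def atz(r,z): return r[0]+r[1]*(z-r[0][2])/r[1][2]
E
python3 - <<'E'
from h import *
np.set_printoptions(precision=4,suppress=True)
for n,t,s,z in [("frHH",(342.75,134.5),(303.2,260.5),.062),("frHL",(363.2,133.2),(308.7,279.5),.062),("frLL",(366,159.5),(274.5,281.2),.062),("frLH",(345.2,161.2),(272.5,261.2),.062),
 ("hanHi",(205.5,159.6),(269.5,163.5),.092),("hanLo",(192.9,204),(231.5,157.75),.092),
 ("uFH",(189.9,141.6),(280,152),.114),("uFL",(171.6,209.1),(227.5,142.5),.114),("uBH",(132.6,123.6),(295,128.7),.114),("uBL",(109.5,192.6),(243.7,123),.114)]:
    a=ray("top",t);b=ray("side",s);x,e=tri([a,b]);print(n,x,round(e,4),atz(a,z)[:2],atz(b,z)[:2])
E
```

```text
frHH [ 0.6522 -0.1548  0.0612] 0.0003 [ 0.6517 -0.1547] [ 0.6524 -0.1555]
frHL [ 0.6568 -0.203   0.0609] 0.0015 [ 0.6551 -0.2027] [ 0.6582 -0.2036]
frLL [ 0.5936 -0.2083  0.0608] 0.0004 [ 0.5931 -0.208 ] [ 0.5939 -0.2092]
frLH [ 0.5901 -0.1593  0.0622] 0.0013 [ 0.5889 -0.1594] [ 0.5914 -0.1589]
hanHi [0.5888 0.1622 0.0916] 0.002 [0.5867 0.162 ] [0.5907 0.1622]
hanLo [0.4874 0.189  0.0924] 0.0007 [0.4867 0.189 ] [0.488  0.1899]
uFH [0.6217 0.1954 0.1088] 0.0026 [0.6233 0.195 ] [0.6185 0.1854]
uFL [0.4744 0.2326 0.1156] 0.0003 [0.4742 0.2328] [0.4745 0.2357]
uBH [0.6657 0.3218 0.1153] 0.0029 [0.663  0.3219] [0.669  0.3258]
uBL [0.5123 0.3698 0.11  ] 0.0022 [0.5098 0.3684] [0.5148 0.362 ]
```

```bash
python3 - <<'E'
from h import *
np.set_printoptions(precision=4,suppress=True)
for t,s in [((417,196),(225,320)),((468,270),(100,207)),((484,264),(225,320)),((417,196),(100,207)),((484,264),(100,207))]:
    print(t,s,*tri([ray("top",t),ray("side",s)]))
E
```

```text
(417, 196) (225, 320) [ 0.5085 -0.3143  0.0901] 0.002284934216594086
(468, 270) (100, 207) [ 0.362  -0.3165  0.3192] 0.0033579449488957075
(484, 264) (225, 320) [ 0.4423 -0.3952  0.2109] 0.07985131485835116
(417, 196) (100, 207) [ 0.4244 -0.2718  0.3025] 0.07349910897913842
(484, 264) (100, 207) [ 0.3735 -0.337   0.3356] 0.0033505202808421152
```

View pics/wrist0.png

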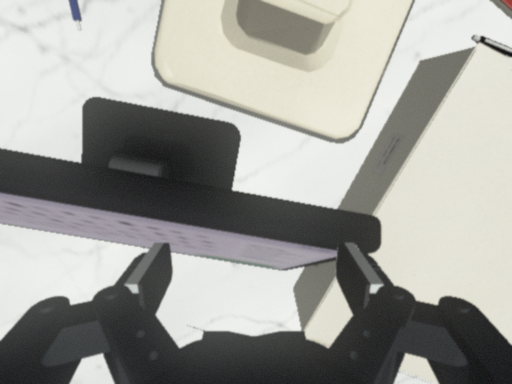

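The wrist view shows a tall register monitor right in front of the fingers (its edge runs along rows 150–250). I'll lift straight up before traversing.

Request:
{"name": "drive_tool", "arguments": {
  "targets": [
    {"dz": -0.4,"fingers": 0.6},
    {"dz": -0.5,"fingers": 0.6},
    {"dz": -0.5,"fingers": 0.6},
    {"dz": -0.5,"fingers": 0.6},
    {"dz": -0.5,"fingers": 0.6},
    {"dz": -0.4,"fingers": 0.6},
    {"dz": 0,"fingers": 0.6},
    {"dx": 0.2,"dy": -0.2,"fingers": 0.6}
  ]
}}

```text
invalid input
```

Request:
{"name": "drive_tool", "arguments": {
  "targets": [
    {"dx": 0,"dy": 0,"dz": -0.4,"yaw": 0,"fingers": 0.6},
    {"dx": 0,"dy": 0,"dz": -0.5,"yaw": 0,"fingers": 0.6},
    {"dx": 0,"dy": 0,"dz": -0.5,"yaw": 0,"fingers": 0.6},
    {"dx": 0,"dy": 0,"dz": -0.5,"yaw": 0,"fingers": 0.6},
    {"dx": 0,"dy": 0,"dz": -0.5,"yaw": 0,"fingers": 0.6},
    {"dx": 0,"dy": 0,"dz": -0.4,"yaw": 0,"fingers": 0.6},
    {"dx": 0,"dy": 0,"dz": 0,"yaw": 0,"fingers": 0.6}
  ],
  "squeeze": 40
}}

```text
clock: 0.85
position: [0.262, -0.5685, 0.4827]
tool_rot: [3.134, -0.001, 0.432]
force: [-0.2, -0.2, -2.0]
grip_width: 0.0344
finger_force: 0.0
```

Request:
{"name": "drive_tool", "arguments": {
  "targets": [
    {"dx": 0.15,"dy": -0.15,"dz": 0,"yaw": 0,"fingers": 0.6},
    {"dx": 0.28,"dy": -0.28,"dz": 0,"yaw": 0,"fingers": 0.6},
    {"dx": 0.28,"dy": -0.28,"dz": 0,"yaw": 0,"fingers": 0.6},
    {"dx": 0.28,"dy": -0.28,"dz": 0,"yaw": 0,"fingers": 0.6},
    {"dx": 0.28,"dy": -0.28,"dz": 0,"yaw": 0,"fingers": 0.6},
    {"dx": 0.28,"dy": -0.28,"dz": 0,"yaw": 0,"fingers": 0.6},
    {"dx": 0.28,"dy": -0.28,"dz": 0,"yaw": 0,"fingers": 0.6},
    {"dx": 0.28,"dy": -0.28,"dz": 0,"yaw": 0,"fingers": 0.6},
    {"dx": 0.28,"dy": -0.28,"dz": 0,"yaw": 0,"fingers": 0.6},
    {"dx": 0.28,"dy": -0.28,"dz": 0,"yaw": 0,"fingers": 0.6},
    {"dx": 0.28,"dy": -0.28,"dz": 0,"yaw": 0,"fingers": 0.6},
    {"dx": 0.28,"dy": -0.28,"dz": 0,"yaw": 0,"fingers": 0.6},
    {"dx": 0.28,"dy": -0.28,"dz": 0,"yaw": 0,"fingers": 0.6},
    {"dx": 0.28,"dy": -0.28,"dz": 0,"yaw": 0,"fingers": 0.6},
    {"dx": 0.28,"dy": -0.28,"dz": 0,"yaw": 0,"fingers": 0.6},
    {"dx": 0.28,"dy": -0.28,"dz": 0,"yaw": 0,"fingers": 0.6},
    {"dx": 0.28,"dy": -0.28,"dz": 0,"yaw": 0,"fingers": 0.6},
    {"dx": 0.28,"dy": -0.28,"dz": 0,"yaw": 0,"fingers": 0.6},
    {"dx": 0.28,"dy": -0.28,"dz": 0,"yaw": 0,"fingers": 0.6},
    {"dx": 0.28,"dy": -0.28,"dz": 0,"yaw": 0,"fingers": 0.6}
  ]
}}

```text
clock: 2.85
position: [0.5297, 0.1595, 0.477]
tool_rot: [3.142, 0.0, 0.431]
force: [-0.2, -0.7, -0.1]
grip_width: 0.0344
finger_force: 0.0
```

Request:
{"name": "drive_tool", "arguments": {
  "targets": [
    {"dx": 0,"dy": 0,"dz": 0.13,"yaw": -0.0917,"fingers": 0.6},
    {"dx": 0,"dy": 0,"dz": 0.13,"yaw": -0.0917,"fingers": 0.6},
    {"dx": 0,"dy": 0,"dz": 0.13,"yaw": -0.0917,"fingers": 0.6},
    {"dx": 0,"dy": 0,"dz": 0.13,"yaw": -0.0917,"fingers": 0.6},
    {"dx": 0,"dy": 0,"dz": 0.13,"yaw": -0.0917,"fingers": 0.6},
    {"dx": 0,"dy": 0,"dz": 0.13,"yaw": -0.0917,"fingers": 0.6},
    {"dx": 0,"dy": 0,"dz": 0.13,"yaw": -0.0917,"fingers": 0.6},
    {"dx": 0,"dy": 0,"dz": 0.13,"yaw": -0.0917,"fingers": 0.6},
    {"dx": 0,"dy": 0,"dz": 0.13,"yaw": -0.0917,"fingers": 0.6},
    {"dx": 0,"dy": 0,"dz": 0.13,"yaw": -0.0917,"fingers": 0.6},
    {"dx": 0,"dy": 0,"dz": 0.13,"yaw": -0.0917,"fingers": 0.6},
    {"dx": 0,"dy": 0,"dz": 0.13,"yaw": -0.0917,"fingers": 0.6},
    {"dx": 0,"dy": 0,"dz": 0.13,"yaw": -0.0917,"fingers": 0.6},
    {"dx": 0,"dy": 0,"dz": 0.13,"yaw": -0.0917,"fingers": 0.6},
    {"dx": 0,"dy": 0,"dz": 0.13,"yaw": -0.0917,"fingers": 0.6},
    {"dx": 0,"dy": 0,"dz": 0.13,"yaw": -0.0917,"fingers": 0.6},
    {"dx": 0,"dy": 0,"dz": 0.13,"yaw": -0.0917,"fingers": 0.6},
    {"dx": 0,"dy": 0,"dz": 0,"yaw": 0,"fingers": 0.6}
  ]
}}

```text
clock: 4.65
position: [0.5287, 0.1574, 0.2546]
tool_rot: [-3.141, -0.003, 2.883]
force: [0.1, 0.4, -0.1]
grip_width: 0.0339
finger_force: 0.0
```

```bash
python3 - <<'E'
from h import *
s=readout.observe();f=grab_frame("wrist");cv2.imwrite("pics/w1.png",cv2.resize(f,(768,576),interpolation=cv2.INTER_CUBIC));print(s["position"],s["tool_rot"],s["qpos"])
import json;json.dump({k:np.array(v).tolist() for k,v in s.items()},open("s1.json","w"))
E
```

```text
[0.52865227 0.15744483 0.2546003 ] [-3.14057570e+00 -2.85966751e-03  2.88320780e+00] [ 0.33544322  0.52498273 -1.05328993  1.68747081  0.48078127  1.21864961
  0.4796934 ]
```

View pics/w1.png

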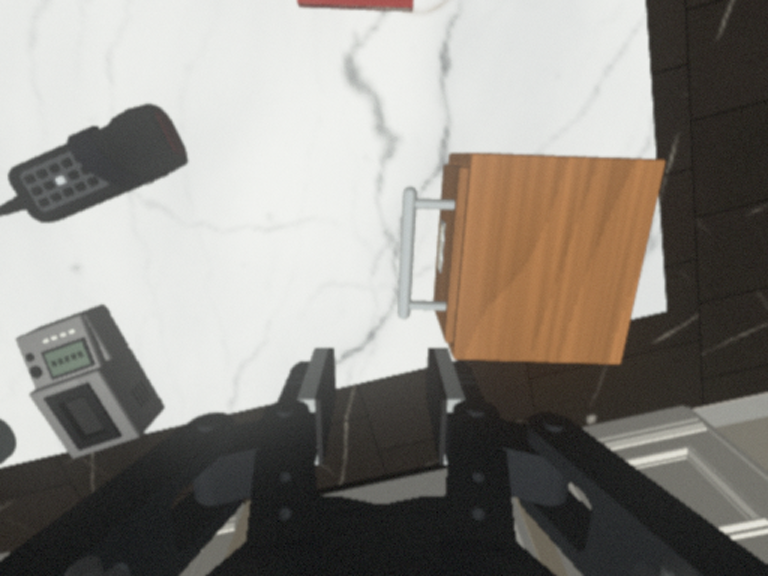

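The wrist view shows the handle bar from (410,190) to (404,316) in the enlarged picture, in front of the drawer.

```bash
python3 - <<'E'
from h import *
import json;s=json.load(open("s1.json"))
np.set_printoptions(precision=4,suppress=True)
P=[]
for w,t,sd in [((273.3,126.7),(192.9,204),(231.5,157.75)),((269.3,210.7),(205.5,159.6),(269.5,163.5))]:
    r=ray("wrist",w,s);x,e=tri([r,ray("top",t),ray("side",sd)]);print(x,e,atz(r,.092));P.append(atz(r,.092)*.5+x*.5)
    
m=(P[0]+P[1])/2;d=P[1]-P[0];print(m,np.degrees(np.arctan2(d[1],d[0])),np.linalg.norm(d))
y=s["tool_rot"][2];dl=m[:2]-np.array(s["position"][:2]);print("tool dx,dy",dl@[np.cos(y),np.sin(y)],dl@[np.sin(y),-np.cos(y)],np.degrees(y))
E
```

```text
[0.4872 0.1907 0.0913] 0.0017326202347003822 [0.487  0.1922 0.092 ]
[0.5886 0.1624 0.0913] 0.0022485027344384006 [0.5877 0.1625 0.092 ]
[0.5376 0.1769 0.0916] -16.045200847851802 0.1051537962529802
tool dx,dy -0.003687847756735964 0.02114414292873072 165.19563867230542
```

Request:
{"name": "drive_tool", "arguments": {
  "targets": [
    {"dx": -0.04,"dy": 0.21,"dz": 0,"yaw": 0,"fingers": 0.72},
    {"dx": 0,"dy": 0,"dz": 0.3,"yaw": 0,"fingers": 0.72},
    {"dx": 0,"dy": 0,"dz": 0.4,"yaw": 0,"fingers": 0.72},
    {"dx": 0,"dy": 0,"dz": 0.4,"yaw": 0,"fingers": 0.72},
    {"dx": 0,"dy": 0,"dz": 0.3,"yaw": 0,"fingers": 0.72},
    {"dx": 0,"dy": 0,"dz": 0.1,"yaw": 0,"fingers": 0.72},
    {"dx": 0,"dy": 0,"dz": 0.1,"yaw": 0,"fingers": 0.72},
    {"dx": 0,"dy": 0,"dz": 0.1,"yaw": 0,"fingers": 0.72},
    {"dx": 0,"dy": 0,"dz": 0.1,"yaw": 0,"fingers": 0.72},
    {"dx": 0,"dy": 0,"dz": 0,"yaw": 0,"fingers": 0.72}
  ]
}}

```text
clock: 5.7
position: [0.5386, 0.1771, 0.0758]
tool_rot: [-3.141, -0.0, 2.88]
force: [-0.3, 0.0, 0.7]
grip_width: 0.024
finger_force: 0.0
```

Request:
{"name": "drive_tool", "arguments": {
  "targets": [
    {"dx": 0,"dy": 0,"dz": 0,"yaw": 0,"fingers": 1},
    {"dx": 0,"dy": 0,"dz": 0,"yaw": 0,"fingers": 1},
    {"dx": 0,"dy": 0,"dz": 0,"yaw": 0,"fingers": 1},
    {"dx": 0,"dy": -0.08,"dz": 0,"yaw": 0,"fingers": 1},
    {"dx": 0,"dy": -0.1,"dz": 0,"yaw": 0,"fingers": 1},
    {"dx": 0,"dy": -0.1,"dz": 0,"yaw": 0,"fingers": 1}
  ],
  "squeeze": 25
}}

```text
clock: 6.3
position: [0.5312, 0.149, 0.0764]
tool_rot: [-3.141, -0.0, 2.88]
force: [-0.4, 1.2, 0.0]
grip_width: 0.0002
finger_force: 0.0
```

```bash
python3 - <<'E'
from h import *
s=readout.observe();f=grab_frame("wrist");g=grab_frame("side")
c=cv2.resize(g[95:215,200:320],(384,384),interpolation=cv2.INTER_CUBIC)
cv2.imwrite("pics/w2.png",cv2.resize(np.hstack([f,c]),(796,341)))
print(s["force"],s["finger_force"],s["grip_width"])
E
```

```text
[-0.39826435  1.21585346  0.01962823] 0.0 0.00022643822967105429
```

View pics/w2.png

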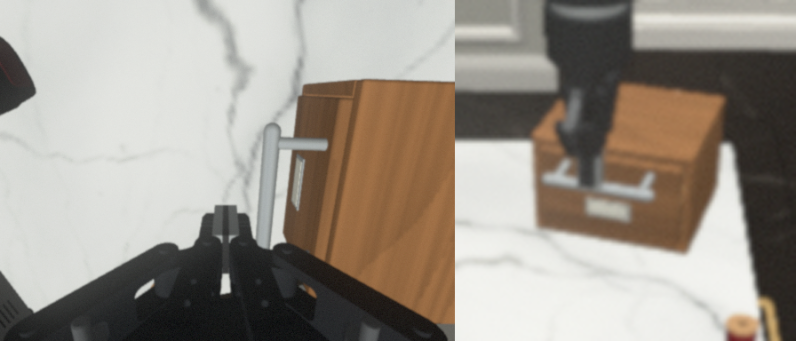

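```bash
python3 - <<'E'
from h import *
np.set_printoptions(precision=4,suppress=True)
s=readout.observe()
k=.8884
for p in [(271,126),(263,248)]:
    print(atz(ray("wrist",(p[0]/k,p[1]/k),s),.092))
print(s["position"],s["tool_rot"])
# side-view: bar ends 
for p in [(547-455,181),(652-455,194)]:
    q=(200+p[0]/k*120/384,95+p[1]/k*120/384); print(q,atz(ray("side",q),.092))
E
```

```text
[0.4856 0.1903 0.092 ]
[0.5717 0.1661 0.092 ]
[0.5313 0.1481 0.0763] [-3.1404 -0.      2.8786]
(232.36154885186852, 158.6678298063935) [0.4906 0.1851 0.092 ]
(269.2959252588924, 163.24065736154887) [0.5902 0.1635 0.092 ]
```

Request:
{"name": "drive_tool", "arguments": {
  "targets": [
    {"dx": 0,"dy": 0,"dz": -0.4,"yaw": 0,"fingers": 0.72},
    {"dx": 0,"dy": 0,"dz": -0.1,"yaw": 0,"fingers": 0.72},
    {"dx": 0,"dy": 0.29,"dz": 0,"yaw": 0,"fingers": 0.72},
    {"dx": 0,"dy": 0,"dz": 0,"yaw": 0,"fingers": 0.72},
    {"dx": 0,"dy": 0,"dz": 0.15,"yaw": 0,"fingers": 0.72},
    {"dx": 0,"dy": 0,"dz": 0.15,"yaw": 0,"fingers": 0.72},
    {"dx": 0,"dy": 0,"dz": 0.15,"yaw": 0,"fingers": 0.72},
    {"dx": 0,"dy": 0,"dz": 0.1,"yaw": 0,"fingers": 0.72},
    {"dx": 0,"dy": 0,"dz": 0,"yaw": 0,"fingers": 0.72}
  ]
}}

```text
clock: 7.3
position: [0.5381, 0.1778, 0.0696]
tool_rot: [-3.14, -0.002, 2.881]
force: [-0.6, -0.6, 0.5]
grip_width: 0.0241
finger_force: 0.0
```

```bash
python3 - <<'E'
from h import *
f=grab_frame("wrist");g=grab_frame("side")
c=cv2.resize(g[115:195,220:300],(576,576),interpolation=cv2.INTER_CUBIC)
cv2.imwrite("pics/w3.png",np.hstack([c[:384,:400],f[:,100:500]]))
E
```

```text
(no output)
```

View pics/w3.png

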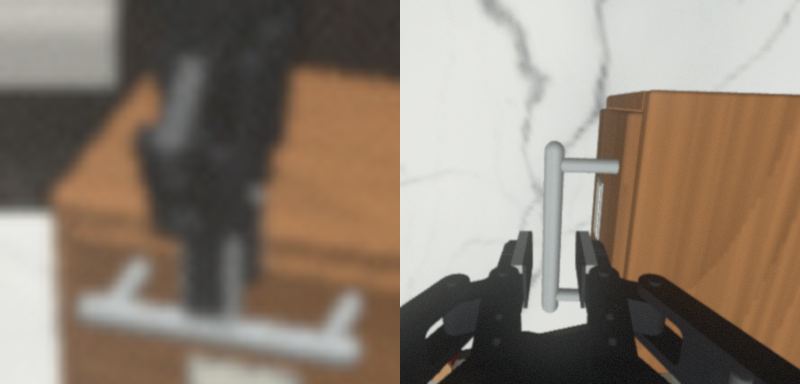

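```bash
python3 - <<'E'
from h import *
np.set_printoptions(precision=4,suppress=True)
s=readout.observe();print(s["position"],s["tool_rot"],s["force"])
o,d=ray("side",(220+213/7.2,115+317/7.2))
for y in (.15,.16,.165,.177,.19): print(o+d*(y-o[1])/d[1])
c=camera_info("wrist");Ti=np.linalg.inv(np.array(c["hand_eye"]))
for p in [(.011,.012,0),(.011,-.012,0),(.011,.012,-.01),(.011,.012,-.02),(.011,.012,-.03),(.011,.012,-.04)]:
    q=Ti@np.array([*p,1]);print(p,c["cx"]-c["fx"]*q[0]/q[2]-100+400,c["cy"]+c["fy"]*q[1]/q[2])
E
```

```text
[0.5389 0.1784 0.0713] [ 3.1415 -0.0004  2.8805] [-0.1783 -0.8524  1.2868]
[0.5383 0.15   0.1124]
[0.538  0.16   0.1064]
[0.5379 0.165  0.1034]
[0.5375 0.177  0.0963]
[0.5372 0.19   0.0885]
(0.011, 0.012, 0) 571.664708752402 205.8820517623468
(0.011, -0.012, 0) 535.2910106049452 205.90672953472068
(0.011, 0.012, -0.01) 572.6378450675818 211.48333042195557
(0.011, 0.012, -0.02) 573.7216295555604 217.7214892794926
(0.011, 0.012, -0.03) 574.9360712406675 224.71169834683408
(0.011, 0.012, -0.04) 576.3063130426976 232.59867784240208
```

Measured from the images, the real fingertips sit about 35 mm behind the reported TCP: the tips are at z≈0.106 while the TCP reads 0.070. So the first closure passed above the bar. I'll descend another 27 mm and grip.

Request:
{"name": "drive_tool", "arguments": {
  "targets": [
    {"dx": 0,"dy": -0.01,"dz": 0.09,"yaw": 0,"fingers": 0.72},
    {"dx": 0,"dy": 0,"dz": 0.09,"yaw": 0,"fingers": 0.72},
    {"dx": 0,"dy": 0,"dz": 0.09,"yaw": 0,"fingers": 0.72},
    {"dx": 0,"dy": 0,"dz": 0,"yaw": 0,"fingers": 0.72},
    {"dx": 0,"dy": 0,"dz": 0,"yaw": 0,"fingers": 1},
    {"dx": 0,"dy": 0,"dz": 0,"yaw": 0,"fingers": 1},
    {"dx": 0,"dy": 0,"dz": 0,"yaw": 0,"fingers": 1}
  ]
}}

```text
clock: 8.1
position: [0.5385, 0.1774, 0.0443]
tool_rot: [3.142, -0.0, 2.88]
force: [-0.3, 1.8, -9.2]
grip_width: 0.01
finger_force: 24.3
```

Request:
{"name": "drive_tool", "arguments": {
  "targets": [
    {"dx": 0,"dy": -0.04,"dz": 0,"yaw": 0,"fingers": 1},
    {"dx": 0,"dy": -0.1,"dz": 0,"yaw": 0,"fingers": 1},
    {"dx": 0,"dy": -0.1,"dz": 0,"yaw": 0,"fingers": 1},
    {"dx": 0,"dy": -0.12,"dz": 0,"yaw": 0,"fingers": 1},
    {"dx": 0,"dy": -0.12,"dz": 0,"yaw": 0,"fingers": 1},
    {"dx": 0,"dy": -0.12,"dz": 0,"yaw": 0,"fingers": 1},
    {"dx": 0,"dy": -0.12,"dz": 0,"yaw": 0,"fingers": 1},
    {"dx": 0,"dy": -0.12,"dz": 0,"yaw": 0,"fingers": 1},
    {"dx": 0,"dy": -0.06,"dz": 0,"yaw": 0,"fingers": 1},
    {"dx": 0,"dy": -0.03,"dz": 0,"yaw": 0,"fingers": 1},
    {"dx": 0,"dy": 0,"dz": 0,"yaw": 0,"fingers": 1}
  ]
}}

```text
clock: 9.2
position: [0.5115, 0.0867, 0.0442]
tool_rot: [-3.14, -0.004, 2.881]
force: [-20.2, 3.9, 4.2]
grip_width: 0.0098
finger_force: 25.7
```

Request:
{"name": "drive_tool", "arguments": {
  "targets": [
    {"dx": 0,"dy": 0,"dz": 0,"yaw": 0,"fingers": 0.72},
    {"dx": 0,"dy": 0,"dz": 0,"yaw": 0,"fingers": 0.72},
    {"dx": 0,"dy": 0,"dz": 0,"yaw": 0,"fingers": 0.72},
    {"dx": 0,"dy": 0,"dz": -0.2,"yaw": 0,"fingers": 0.72},
    {"dx": 0,"dy": 0,"dz": -0.4,"yaw": 0,"fingers": 0.72},
    {"dx": 0,"dy": 0,"dz": -0.5,"yaw": 0,"fingers": 0.3},
    {"dx": 0,"dy": 0.3,"dz": -0.4,"yaw": 0,"fingers": 0.3},
    {"dx": 0,"dy": 0.4,"dz": -0.4,"yaw": 0,"fingers": 0.3},
    {"dx": 0,"dy": 0.3,"dz": -0.4,"yaw": 0,"fingers": 0.3}
  ]
}}

```text
clock: 10.1
position: [0.5394, 0.1804, 0.2716]
tool_rot: [3.141, 0.001, 2.88]
force: [-0.2, 0.3, -0.4]
grip_width: 0.0599
finger_force: 0.0
```

Request:
{"name": "drive_tool", "arguments": {
  "targets": [
    {"dx": 0,"dy": 0,"dz": 0,"yaw": 0.09,"fingers": 0.3},
    {"dx": 0,"dy": 0,"dz": 0,"yaw": 0.09,"fingers": 0.3},
    {"dx": 0,"dy": 0,"dz": 0,"yaw": 0.09,"fingers": 0.3},
    {"dx": 0,"dy": 0,"dz": 0,"yaw": 0.09,"fingers": 0.3},
    {"dx": 0,"dy": 0,"dz": 0,"yaw": 0.09,"fingers": 0.3},
    {"dx": 0,"dy": 0,"dz": 0,"yaw": 0.09,"fingers": 0.3},
    {"dx": 0,"dy": 0,"dz": 0,"yaw": 0.09,"fingers": 0.3},
    {"dx": 0,"dy": 0,"dz": 0,"yaw": 0.09,"fingers": 0.3},
    {"dx": 0,"dy": 0,"dz": 0,"yaw": 0.09,"fingers": 0.3},
    {"dx": 0,"dy": 0,"dz": 0,"yaw": 0.09,"fingers": 0.3},
    {"dx": 0,"dy": 0,"dz": 0,"yaw": 0.09,"fingers": 0.3},
    {"dx": 0,"dy": 0,"dz": 0,"yaw": 0,"fingers": 0.3}
  ]
}}

```text
clock: 11.3
position: [0.5394, 0.1795, 0.2701]
tool_rot: [3.141, 0.0, 1.323]
force: [-0.7, -0.4, -0.0]
grip_width: 0.0597
finger_force: 0.0
```

```bash
python3 - <<'E'
from h import *
import json
s=readout.observe();f=grab_frame("wrist");t=grab_frame("top");cv2.imwrite("pics/w4r.png",f);cv2.imwrite("pics/t4.png",t)
json.dump({k:np.array(v).tolist() for k,v in s.items()},open("s4.json","w"));print(s["position"],s["tool_rot"],s["qpos"])
c=cv2.resize(t[110:230,120:240],(384,384),interpolation=cv2.INTER_CUBIC)
cv2.imwrite("pics/w4.png",np.hstack([f[:,90:490],c]))
E
```

```text
[0.53943978 0.17947522 0.27007217] [3.14076499e+00 1.39120003e-04 1.32273183e+00] [ 0.06958646  0.42951889 -0.68976356  1.6369335   0.29145334  1.17995173
 -0.93565179]
```

View pics/w4.png

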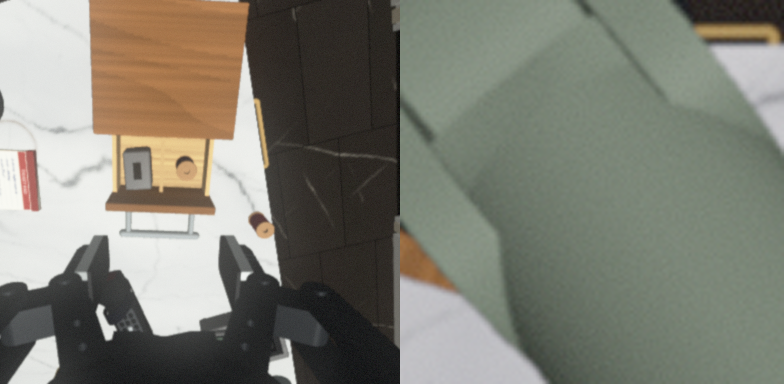

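The wrist view shows the drawer open, with the pack in the left compartment at crop (137,168) and the drawer spool standing in the right one at (186,167). Next I'll segment the cap numerically.

```bash
cat >>h.py <<'E'
def seg(f,x0,y0,x1,y1,smax=70,vmax=150):
    h=cv2.cvtColor(f,cv2.COLOR_BGR2HSV)
    m=np.zeros(f.shape[:2],np.uint8);m[y0:y1,x0:x1]=((h[y0:y1,x0:x1,1]<smax)&(h[y0:y1,x0:x1,2]<vmax))*255
    n,l,st,c=cv2.connectedComponentsWithStats(m);i=1+np.argmax(st[1:,4]);return (l==i).astype(np.uint8),st[i],c[i]
E
python3 - <<'E'
from h import *
import json
s=json.load(open("s4.json"));f=cv2.imread("pics/w4r.png")
np.set_printoptions(precision=4,suppress=True,linewidth=200)
m,st,c=seg(f,205,135,255,197);print(st,c,cv2.minAreaRect(np.argwhere(m)[:,::-1].astype(np.float32)))
print(cv2.cvtColor(f,cv2.COLOR_BGR2GRAY)[142:194:2,208:250:2])
p=atz(ray("wrist",c,s),.101);print(p)
y=s["tool_rot"][2];d=p[:2]-np.array(s["position"][:2]);print(d@[np.cos(y),np.sin(y)],d@[np.sin(y),-np.cos(y)])
E
```

```text
[213 147  29  44 903] [226.2315 166.5537] ((227.19854736328125, 168.65487670898438), (42.71970748901367, 27.501819610595703), 88.15238952636719)
[[122 164 210 209 210 209 209 209 211 211 210 210 208 209 209 210 209 207 208 207 209]
 [120 162 200 202 202 203 203 202 207 207 203 205 203 204 203 206 205 205 207 203 206]
 [122 158 198 200 195 192 184 183 176 169 170 166 147 144 134 168 195 204 201 202 203]
 [121 164 202 197 144 112 103 101  91  83  79  82  79  77  82  82 139 194 194 196 196]
 [121 165 203 156  90  84  84  86  85  85  85  84  87  90  89  91 116 193 194 193 192]
 [117 164 190 116 109 110 112 118 117 117 121 123 126 127 129 117 114 189 197 198 197]
 [121 161 162 133 140 141 141 142 144 143 143 145 145 141 144 133 115 197 206 207 204]
 [119 158 169 134 142 140 143 145 142 144 141 143 143 146 148 133 104 188 206 208 210]
 [121 162 191 137 140 142 143 142 145 141 146 146 146 144 146 136 102 173 188 191 192]
 [124 165 198 133 140 142 142 142 145 142 141 142 143 147 146 138 102 181 200 199 198]
 [122 164 195 133 144 143 143 134 122 111 108 123 143 147 148 138 103 191 208 209 211
[... 673 characters left out ...]
155 126 136 193 196 198]
 [126 160 198 169 138 145 147 148 137 141 144 146 150 150 155 152 126 132 195 194 199]
 [126 158 190 175 135 146 148 147 150 149 149 150 153 151 157 154 128 145 196 197 196]
 [125 138 156 153 130 146 148 151 148 151 153 152 155 159 157 157 131 157 181 186 186]
 [122 100  89  91 125 147 147 147 150 154 156 154 156 157 156 159 135 111 116 126 135]
 [113  91  91  92 121 139 144 138 148 142 141 138 137 134 134 130 114  84  82  79 105]
 [103  90  89  90  96  94  96  95  99  97  94  91  92  89  87  84  79  80  82  83 105]
 [ 92  91  91  91  92  89  90  87  85  88  87  86  88  85  85  85  86  87  84  87  91]]
[0.5073 0.1882 0.101 ]
0.0005630074942774201 -0.03332983529064158
```

```bash
python3 - <<'E'
from h import *
import json
s=json.load(open("s4.json"))
np.set_printoptions(precision=4,suppress=True)
P=[atz(ray("wrist",c,s),.101) for c in [(213.3,153),(238.7,152),(240.7,188.3),(215.5,189)]]
P=np.array(P)[:,:2];print(P,P.mean(0))
for i,j in [(0,1),(3,2),(3,0),(2,1)]:
    d=P[j]-P[i];print(np.linalg.norm(d),np.degrees(np.arctan2(d[1],d[0])))
y=s["tool_rot"][2];d=P.mean(0)-np.array(s["position"][:2]);print(np.degrees(y),d@[np.cos(y),np.sin(y)],d@[np.sin(y),-np.cos(y)])
E
```

```text
[[0.4966 0.2084]
 [0.527  0.2019]
 [0.5173 0.1565]
 [0.4861 0.1635]] [0.5067 0.1826]
0.031097775540518357 -12.002395709126745
0.03206738077426029 -12.615685525484828
0.04604729960018244 76.77783301288856
0.04638010716434822 77.98221197846222
75.7869510724554 -0.005006314067749011 -0.03245550290442894
```

Request:
{"name": "drive_tool", "arguments": {
  "targets": [
    {"dx": -0.05,"dy": -0.32,"dz": 0,"yaw": 0,"fingers": 0.15},
    {"dx": 0,"dy": 0,"dz": 0.3,"yaw": -0.017,"fingers": 0.15},
    {"dx": 0,"dy": 0,"dz": 0.4,"yaw": 0,"fingers": 0.15},
    {"dx": 0,"dy": 0,"dz": 0,"yaw": 0,"fingers": 0.15},
    {"dx": 0,"dy": 0,"dz": 0,"yaw": 0,"fingers": 0.15}
  ]
}}

```text
clock: 11.9
position: [0.5072, 0.1827, 0.2005]
tool_rot: [-3.141, -0.0, 1.354]
force: [0.1, 0.3, -0.1]
grip_width: 0.0727
finger_force: 0.0
```

```bash
python3 - <<'E'
from h import *
import json
s=readout.observe();f=grab_frame("wrist");cv2.imwrite("pics/w5r.png",f)
json.dump({k:np.array(v).tolist() for k,v in s.items()},open("s5.json","w"));print(s["position"],s["tool_rot"])
# predict where cap corners go
c=camera_info("wrist");T=np.eye(4);T[:3,:3]=R.from_euler('xyz',s["tool_rot"]).as_matrix();T[:3,3]=s["position"];Ti=np.linalg.inv(T@c["hand_eye"])
for p in [(.4966,.2084),(.527,.2019),(.5173,.1565),(.4861,.1635)]:
    q=Ti@[*p,.101,1];print(c["cx"]-c["fx"]*q[0]/q[2],c["cy"]+c["fy"]*q[1]/q[2])
cv2.imwrite("pics/w5.png",cv2.resize(f[60:260,140:370],(690,600),interpolation=cv2.INTER_CUBIC))
E
```

```text
[0.50716061 0.18268513 0.20047593] [-3.14080716e+00 -1.00054846e-04  1.35423871e+00]
237.0941595728088 159.73031896143985
268.72720064132534 159.52521265740535
268.30917814461134 203.9497934528082
237.31879870287716 203.8476035527214
```

View pics/w5.png

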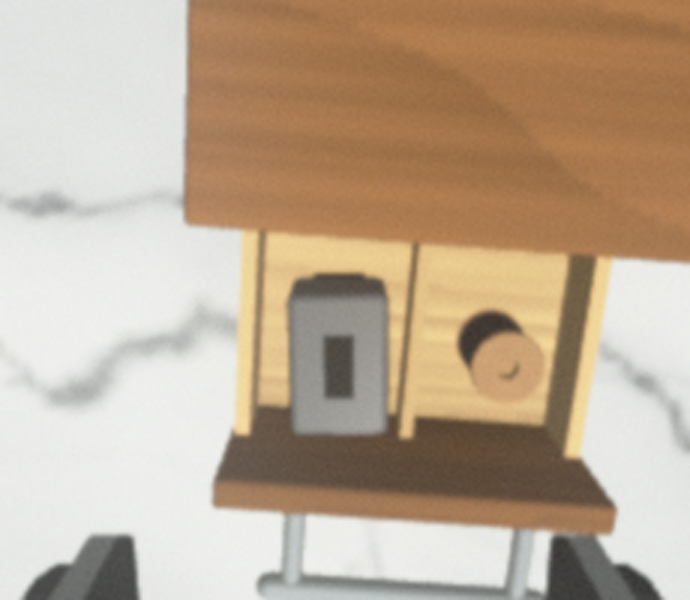

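The cap's top face covers (292,298)–(387,433) in the crop. That matches the prediction for z=0.101 to within about 1 px, and it is centred under the tool. I'll descend and grasp.

Request:
{"name": "drive_tool", "arguments": {
  "targets": [
    {"dx": 0,"dy": 0,"dz": 0.3,"yaw": 0,"fingers": 0.4},
    {"dx": 0,"dy": 0,"dz": 0.4,"yaw": 0,"fingers": 0.4},
    {"dx": 0,"dy": 0,"dz": 0.3,"yaw": 0,"fingers": 0.4},
    {"dx": 0,"dy": 0,"dz": 0.2,"yaw": 0,"fingers": 0.4},
    {"dx": 0,"dy": 0,"dz": 0.15,"yaw": 0,"fingers": 0.4},
    {"dx": 0,"dy": 0,"dz": 0.15,"yaw": 0,"fingers": 0.4},
    {"dx": 0,"dy": 0,"dz": 0.13,"yaw": 0,"fingers": 0.4},
    {"dx": 0,"dy": 0,"dz": 0,"yaw": 0,"fingers": 0.4}
  ]
}}

```text
clock: 12.75
position: [0.5068, 0.1824, 0.0358]
tool_rot: [-3.141, 0.001, 1.352]
force: [0.4, -0.6, 0.5]
grip_width: 0.0511
finger_force: 0.0
```

Request:
{"name": "drive_tool", "arguments": {
  "targets": [
    {"dx": 0,"dy": 0,"dz": 0,"yaw": 0,"fingers": 1},
    {"dx": 0,"dy": 0,"dz": 0,"yaw": 0,"fingers": 1},
    {"dx": 0,"dy": 0,"dz": 0,"yaw": 0,"fingers": 1},
    {"dx": 0,"dy": 0,"dz": 0,"yaw": 0,"fingers": 1}
  ],
  "squeeze": 50
}}

```text
clock: 13.15
position: [0.5075, 0.1827, 0.0374]
tool_rot: [3.141, -0.001, 1.352]
force: [-0.1, 0.4, 7.4]
grip_width: 0.0336
finger_force: 50.4
```

Request:
{"name": "drive_tool", "arguments": {
  "targets": [
    {"dx": 0,"dy": 0,"dz": -0.1,"yaw": 0,"fingers": 1},
    {"dx": 0,"dy": 0,"dz": -0.2,"yaw": 0,"fingers": 1},
    {"dx": 0,"dy": 0,"dz": -0.3,"yaw": 0,"fingers": 1},
    {"dx": 0,"dy": 0,"dz": -0.4,"yaw": 0,"fingers": 1},
    {"dx": 0,"dy": 0,"dz": -0.4,"yaw": 0,"fingers": 1},
    {"dx": 0,"dy": 0,"dz": -0.2,"yaw": 0,"fingers": 1},
    {"dx": 0,"dy": 0,"dz": 0,"yaw": 0,"fingers": 1}
  ]
}}

```text
clock: 13.85
position: [0.5082, 0.183, 0.2002]
tool_rot: [3.137, -0.002, 1.352]
force: [0.4, -0.6, -2.4]
grip_width: 0.0332
finger_force: 50.1
```

Request:
{"name": "drive_tool", "arguments": {
  "targets": [
    {"dx": -0.15,"dy": 0.053,"dz": 0,"yaw": 0,"fingers": 1},
    {"dx": -0.33,"dy": 0.117,"dz": 0,"yaw": 0,"fingers": 1},
    {"dx": -0.33,"dy": 0.117,"dz": 0,"yaw": 0,"fingers": 1},
    {"dx": -0.33,"dy": 0.117,"dz": 0,"yaw": 0,"fingers": 1},
    {"dx": -0.33,"dy": 0.117,"dz": 0,"yaw": 0,"fingers": 1},
    {"dx": -0.33,"dy": 0.117,"dz": 0,"yaw": 0,"fingers": 1},
    {"dx": -0.33,"dy": 0.117,"dz": 0,"yaw": 0,"fingers": 1},
    {"dx": -0.33,"dy": 0.117,"dz": 0,"yaw": 0,"fingers": 1},
    {"dx": -0.33,"dy": 0.117,"dz": 0,"yaw": 0,"fingers": 1},
    {"dx": -0.33,"dy": 0.117,"dz": 0,"yaw": 0,"fingers": 1},
    {"dx": -0.33,"dy": 0.117,"dz": 0,"yaw": 0,"fingers": 1}
  ]
}}

```text
clock: 14.95
position: [0.5511, -0.1822, 0.1962]
tool_rot: [-3.14, -0.0, 1.352]
force: [1.4, -0.0, -0.9]
grip_width: 0.0327
finger_force: 50.0
```

Request:
{"name": "drive_tool", "arguments": {
  "targets": [
    {"dx": 0,"dy": 0,"dz": 0,"yaw": 0.0811,"fingers": 1},
    {"dx": 0,"dy": 0,"dz": 0,"yaw": 0.0811,"fingers": 1},
    {"dx": 0,"dy": 0,"dz": 0,"yaw": 0.0811,"fingers": 1},
    {"dx": 0,"dy": 0,"dz": 0,"yaw": 0.0811,"fingers": 1},
    {"dx": 0,"dy": 0,"dz": 0,"yaw": 0.0811,"fingers": 1},
    {"dx": 0,"dy": 0,"dz": 0.1,"yaw": 0.0811,"fingers": 1},
    {"dx": 0,"dy": 0,"dz": 0.1,"yaw": 0.0811,"fingers": 1},
    {"dx": 0,"dy": 0,"dz": 0.2,"yaw": 0.0811,"fingers": 1},
    {"dx": 0,"dy": 0,"dz": 0.2,"yaw": 0.0811,"fingers": 1},
    {"dx": 0,"dy": 0,"dz": 0.1,"yaw": 0.0811,"fingers": 1},
    {"dx": 0,"dy": 0,"dz": 0,"yaw": 0,"fingers": 1},
    {"dx": 0,"dy": 0,"dz": 0,"yaw": 0,"fingers": 1}
  ]
}}

```text
clock: 16.15
position: [0.5515, -0.1805, 0.1267]
tool_rot: [-3.141, 0.001, 0.082]
force: [0.2, -0.2, -0.1]
grip_width: 0.0336
finger_force: 50.1
```

```bash
python3 - <<'E'
from h import *
import json
s=readout.observe();f=grab_frame("wrist");cv2.imwrite("pics/w6r.png",f)
json.dump({k:np.array(v).tolist() for k,v in s.items()},open("s6.json","w"));print(s["position"],s["tool_rot"],s["qpos"],s["grip_width"])
t=grab_frame("side");cv2.imwrite("pics/s6.png",t)
c=camera_info("wrist");T=np.eye(4);T[:3,:3]=R.from_euler('xyz',s["tool_rot"]).as_matrix();T[:3,3]=s["position"];Ti=np.linalg.inv(T@c["hand_eye"])
for p in [(.6522,-.1548),(.6568,-.203),(.5936,-.2083),(.5901,-.1593)]:
    q=Ti@[*p,.062,1];print(c["cx"]-c["fx"]*q[0]/q[2],c["cy"]+c["fy"]*q[1]/q[2])
E
```

```text
[ 0.55146652 -0.18053425  0.12673454] [-3.14138821e+00  6.07359933e-04  8.24924841e-02] [ 0.41711694  0.54682436 -0.28552542  1.77619482  0.19665371  0.84706699
 -1.44812633] 0.03360958406639432
231.38132032074185 68.16994253861199
293.37203609824996 67.27318088669725
290.3552315422363 148.43654627148283
232.417686752333 147.82664969087983
```

```bash
python3 - <<'E'
from h import *
f=cv2.imread("pics/w6r.png");t=cv2.imread("pics/s6.png")
a=cv2.resize(f[40:240,170:350],(540,600),interpolation=cv2.INTER_CUBIC)
b=cv2.resize(t[190:310,230:282],(260,600),interpolation=cv2.INTER_CUBIC)
cv2.imwrite("pics/w6.png",np.hstack([a,b]))
E
```

```text
(no output)
```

View pics/w6.png

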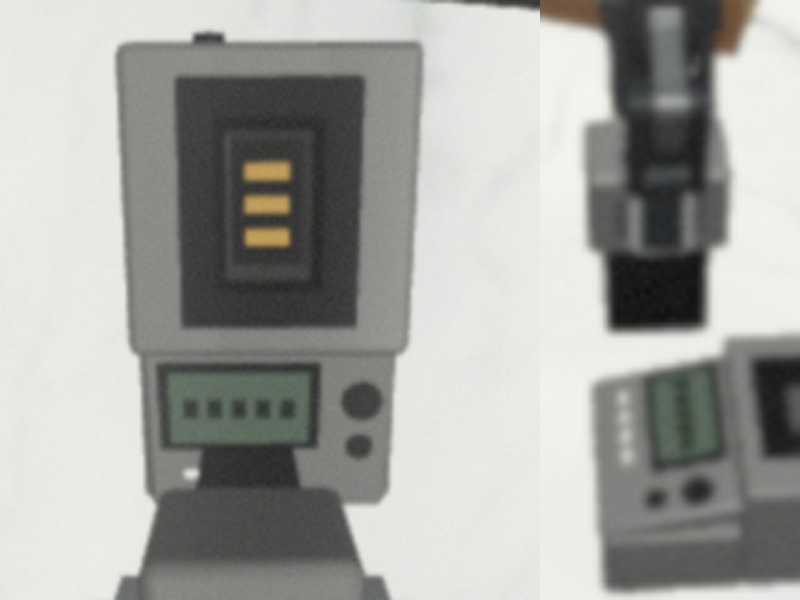

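The picture shows the frame at crop (176,75)–(364,75)–(357,327)–(182,327), the slot centre at about (271,205), and the pack hanging upright in the grip. I'll work out the offsets.

```bash
python3 - <<'E'
from h import *
import json
s=json.load(open("s6.json"));np.set_printoptions(precision=4,suppress=True)
full=lambda p:(170+p[0]/3,40+p[1]/3)
P=np.array([atz(ray("wrist",full(p),s),.062) for p in [(176,75),(364,75),(357,327),(182,327)]])[:,:2]
print(P,P.mean(0))
for i,j in [(0,1),(3,2),(3,0),(2,1)]:
    d=P[j]-P[i];print(np.linalg.norm(d),np.degrees(np.arctan2(d[1],d[0])))
# triangulate frame centre w/ top & side
top=[(342.75,134.5),(363.2,133.2),(366,159.5),(345.2,161.2)];sd=[(303.2,260.5),(308.7,279.5),(274.5,281.2),(272.5,261.2)]
Q=np.array([tri([ray("top",a),ray("side",b),ray("wrist",full(w),s)])[0] for a,b,w in zip(top,sd,[(176,75),(364,75),(357,327),(182,327)])]);print(Q,Q.mean(0))
# slot (bevel outer) 
S=np.array([atz(ray("wrist",full(p),s),.062) for p in [(220,121),(323,121),(321,287),(222,287)]]);print("slot",S.mean(0),S[1]-S[0],S[0]-S[3])
f=cv2.imread("pics/w6r.png");g=cv2.cvtColor(f,cv2.COLOR_BGR2GRAY)
print("row108",g[106:111,222:298].mean(0).astype(int));print("col260",g[58:156,236:243].mean(1).astype(int))
print("lower col 254",g[185:240,250:258].mean(1).astype(int));print("row206",g[205:208,210:300].mean(0).astype(int))
c=camera_info("wrist");Ti=np.linalg.inv(np.array(c["hand_eye"]))
for p in [(.025,.017,-.0285),(.025,-.017,-.0285),(.025,0,-.0645),(.0235,0,-.0645),(.019,.011,.0165),(.019,-.011,.0165),(.017,0,.0195)]:
    q=Ti@[*p,1];print(p,c["cx"]-c["fx"]*q[0]/q[2],c["cy"]+c["fy"]*q[1]/q[2])
E
```

```text
[[ 0.6543 -0.1526]
 [ 0.6583 -0.2012]
 [ 0.593  -0.2072]
 [ 0.589  -0.1579]] [ 0.6237 -0.1797]
0.04881880595185604 -85.31260462495857
0.049499083036048386 -85.31098200566433
0.06553340580757967 4.655084210782941
0.06553515119743898 5.249843702209544
[[ 0.653  -0.1538  0.0607]
 [ 0.6575 -0.2023  0.0603]
 [ 0.5934 -0.2079  0.0607]
 [ 0.5898 -0.1588  0.0623]] [ 0.6234 -0.1807  0.061 ]
slot [ 0.6237 -0.1802  0.062 ] [ 0.0022 -0.0271  0.    ] [0.0431 0.0036 0.    ]
row108 [138 139 139 138 139 138 129  98  71  64  63  62  63  62  60  62  61  61
  58  57  54  52  57  68  71  64  56  57  67 104 140 151 153 152 153 152
 152 151 152 152 151 153 152 141 103  67  55  55  58  63  63  61  50  45
  46  47  53  56  59  56  59  60  61  60  61  62  63  76 112 133 139 142
 142 143 143 144]
col260 [141 140 141 139 139 138 127 102  74  66  64  65  64  66  64  64  66  65
  63  64  63  62  62  62  60  63  61  62  61  60  61  62  61  62  61  60
  59  59  60  59  60  59  60  59  59  59  59  60  59  60  58  58  60  60
  58  58  57  58  58  58  59  59  60  60  58  58  58  60  59  60  58  58
  58  57  57  59  6
[... 417 characters left out ...]
81  82  79  80  80  78  81  80  78  78  76  78  77  74  76  75
  75  76  74  75  76  75  74  75  73  73  75  73  73  75  72  73  76  73
  72  72  73  74  75  74  75  75  74  75  75  75  75  77  75  77  77  81
  87 105 125 136 136 135 138 137 138 137 137 139 139 142 155 188 214 226]
(0.025, 0.017, -0.0285) 284.582681979502 201.68307678170626
(0.025, -0.017, -0.0285) 222.71927889042618 201.72424129690455
(0.025, 0, -0.0645) 253.66862969338786 229.88879344348666
(0.0235, 0, -0.0645) 253.67077639450457 233.0745473644806
(0.019, 0.011, 0.0165) 269.18827644039453 188.3630803369279
(0.019, -0.011, 0.0165) 238.09666537134834 188.38392292433076
(0.017, 0, 0.0195) 253.64339080333838 189.82209284495073
```

Request:
{"name": "drive_tool", "arguments": {
  "targets": [
    {"dx": 0.2,"dy": 0.01,"dz": 0,"yaw": 0,"fingers": 1},
    {"dx": 0.3,"dy": 0.02,"dz": 0,"yaw": 0,"fingers": 1},
    {"dx": 0.22,"dy": 0.025,"dz": 0,"yaw": 0,"fingers": 1},
    {"dx": 0,"dy": 0,"dz": 0.15,"yaw": 0,"fingers": 1},
    {"dx": 0,"dy": 0,"dz": 0.15,"yaw": 0,"fingers": 1},
    {"dx": 0,"dy": 0,"dz": 0.08,"yaw": 0,"fingers": 1},
    {"dx": 0,"dy": 0,"dz": 0,"yaw": 0,"fingers": 1},
    {"dx": 0,"dy": 0,"dz": 0,"yaw": 0,"fingers": 1}
  ],
  "squeeze": 70
}}

```text
clock: 17.05
position: [0.6236, -0.1808, 0.089]
tool_rot: [3.142, 0.0, 0.078]
force: [0.2, -0.2, -0.7]
grip_width: 0.0329
finger_force: 74.8
```

```bash
python3 - <<'E'
from h import *
a=np.array([readout.observe()["position"]]);print(a, readout.observe()["tool_rot"])
E
```

```text
[[ 0.62358667 -0.18083318  0.08902836]] [3.14153978e+00 2.75868059e-05 7.82487808e-02]
```

Request:
{"name": "drive_tool", "arguments": {
  "targets": [
    {"dx": 0,"dy": 0,"dz": 0.05,"yaw": 0,"fingers": 1},
    {"dx": 0,"dy": 0,"dz": 0.04,"yaw": 0,"fingers": 1},
    {"dx": 0,"dy": 0,"dz": 0.04,"yaw": 0,"fingers": 1},
    {"dx": 0,"dy": 0,"dz": 0.04,"yaw": 0,"fingers": 1},
    {"dx": 0,"dy": 0,"dz": 0,"yaw": 0,"fingers": 1}
  ]
}}

```text
clock: 17.55
position: [0.6235, -0.1805, 0.0711]
tool_rot: [-3.141, 0.001, 0.078]
force: [0.0, -0.5, -0.5]
grip_width: 0.033
finger_force: 74.8
```

Request:
{"name": "drive_tool", "arguments": {
  "targets": [
    {"dx": 0,"dy": 0,"dz": 0.05,"yaw": 0,"fingers": 1},
    {"dx": 0,"dy": 0,"dz": 0.05,"yaw": 0,"fingers": 1},
    {"dx": 0,"dy": 0,"dz": 0.05,"yaw": 0,"fingers": 1},
    {"dx": 0,"dy": 0,"dz": 0.05,"yaw": 0,"fingers": 1},
    {"dx": 0,"dy": 0,"dz": 0.05,"yaw": 0,"fingers": 1},
    {"dx": 0,"dy": 0,"dz": 0.05,"yaw": 0,"fingers": 1},
    {"dx": 0,"dy": 0,"dz": 0,"yaw": 0,"fingers": 1}
  ]
}}

```text
clock: 18.25
position: [0.6238, -0.1806, 0.0412]
tool_rot: [-3.141, 0.0, 0.078]
force: [-1.1, -0.1, 2.5]
grip_width: 0.0327
finger_force: 75.4
```

Request:
{"name": "drive_tool", "arguments": {
  "targets": [
    {"dx": 0,"dy": 0,"dz": 0.02,"yaw": 0,"fingers": 1},
    {"dx": 0,"dy": 0,"dz": 0.02,"yaw": 0,"fingers": 1},
    {"dx": 0,"dy": 0,"dz": 0.02,"yaw": 0,"fingers": 1},
    {"dx": 0,"dy": 0,"dz": 0.01,"yaw": 0,"fingers": 1},
    {"dx": 0,"dy": 0,"dz": 0,"yaw": 0,"fingers": 1}
  ]
}}

```text
clock: 18.75
position: [0.6239, -0.1806, 0.0348]
tool_rot: [3.142, -0.0, 0.078]
force: [-2.1, 0.5, 6.2]
grip_width: 0.0331
finger_force: 75.9
```

Request:
{"name": "drive_tool", "arguments": {
  "targets": [
    {"dx": 0,"dy": 0,"dz": 0.01,"yaw": 0,"fingers": 1},
    {"dx": 0,"dy": 0,"dz": 0,"yaw": 0,"fingers": 1},
    {"dx": 0,"dy": 0,"dz": 0,"yaw": 0,"fingers": 1}
  ]
}}

```text
clock: 19.05
position: [0.624, -0.1806, 0.0346]
tool_rot: [3.141, -0.0, 0.078]
force: [-5.1, 2.4, 16.7]
grip_width: 0.0326
finger_force: 77.0
```

Request:
{"name": "drive_tool", "arguments": {
  "targets": [
    {"dx": 0,"dy": 0,"dz": 0.005,"yaw": 0,"fingers": 1},
    {"dx": 0,"dy": 0,"dz": 0,"yaw": 0,"fingers": 1},
    {"dx": 0,"dy": 0,"dz": 0,"yaw": 0,"fingers": 1},
    {"dx": 0,"dy": 0,"dz": 0,"yaw": 0,"fingers": 1},
    {"dx": 0,"dy": 0,"dz": 0,"yaw": 0,"fingers": 1}
  ]
}}

```text
clock: 19.55
position: [0.624, -0.1806, 0.0346]
tool_rot: [3.141, -0.001, 0.078]
force: [-8.7, 2.8, 24.4]
grip_width: 0.0327
finger_force: 78.2
```

```bash
python3 - <<'E'
from h import *
s=readout.observe();print(s["position"],s["force"],s["grip_width"])
np.set_printoptions(linewidth=200)
f=grab_frame("wrist");g=cv2.cvtColor(f,cv2.COLOR_BGR2GRAY)
print("wrist rows185-240",g[185:240,250:258].mean(1).astype(int))
c=camera_info("wrist");T=np.eye(4);T[:3,:3]=R.from_euler('xyz',s["tool_rot"]).as_matrix();T[:3,3]=s["position"];Ti=np.linalg.inv(T@c["hand_eye"])
def pr(p):
    q=Ti@[*p,1];return c["cx"]-c["fx"]*q[0]/q[2],c["cy"]+c["fy"]*q[1]/q[2]
print("frame +x edge",pr((.6563,-.1769,.062)),"cap front shoulder",pr((.6488,-.178,.062)))
t=grab_frame("side");c=camera_info("side");Ti=np.linalg.inv(np.array(c["T"]))
for p in [(.602,-.2,.062),(.602,-.2,.098),(.624,-.2,.098),(.645,-.196,.062),(.645,-.196,.098)]: print(p,pr(p))
g=cv2.cvtColor(t,cv2.COLOR_BGR2GRAY)
for x in range(272,310,3): print(x,g[240:290,x])
E
```

```text
[ 0.62400339 -0.18064286  0.03455193] [-8.68199425  2.81097073 24.41244574] 0.03271577662297492
wrist rows185-240 [111  72  52  54  55  54  55  54  53  54  53  53  52  52  50  50  53  60  68  71  71  72  70  69  69  70  70  70  70  71  71  71  69  72  70  69  69  71  70  72  74  82  93 104 114 119 124 128 131
 134 132 132 133 134 133]
frame +x edge (np.float64(251.43468341114925), np.float64(188.07149988250373)) cap front shoulder (np.float64(252.40112721114357), np.float64(201.15886809957834))
(0.602, -0.2, 0.062) (np.float64(278.65465855647074), np.float64(277.4373092212941))
(0.602, -0.2, 0.098) (np.float64(279.5202869528867), np.float64(264.21768849061306))
(0.624, -0.2, 0.098) (np.float64(291.5550556810976), np.float64(264.43438819193864))
(0.645, -0.196, 0.062) (np.float64(301.28668014147786), np.float64(276.2261815285989))
(0.645, -0.196, 0.098) (np.float64(302.8569769306861), np.float64(263.011500380297))
272 [239 238 238 238 239 239 240 239 239 238 239 238 238 238 237 236 222 174 140 130 121 103  85  79  79  86  87  91  99 108 113 112 113 117 116 121 126 128 127 126 128 128 
[... 1817 characters left out ...]
7  94  95  95  94  84  59  40  36  48  79 115 129 132 132 133 136 134 112
  96]
302 [ 50  49  51  53  57  63  69  71  75  80  84  87  88 102 123 131 112  85  64  47  43  36  31  31  29  31  29  35  49  67  82  88  87  86  86  76  55  34  36  52  85 117 131 132 133 135 137 130 111
  94]
305 [121 152 163 170 176 179 181 183 184 184 176 146 102  73  70  68  61  50  44  40  44  58  69  81  84  79  76  72  67  59  56  55  51  48  46  40  28  32  38  58  89 119 129 132 133 131 136 129 106
  92]
308 [237 239 240 240 241 240 240 238 233 227 227 227 225 223 211 205 207 211 202 194 185 177 164 155 149 140 135 132 130 127 123 119 117 111 101  93  86  76  69  77 100 121 131 131 132 133 134 125 105
  94]
```

```bash
python3 -c "
from workcell import workorder
print(workorder.job_done())"
```

```text
the job is handed in; nothing more can be done
None
```

The drawer is open and the battery pack is held fully home in the checker: its shoulder is on the slot rim with about 24 N of downward push. I handed the job in at about 20 s, and the verdict was not shown.

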